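# Drain chopped leeks in a crank spinner and park the basket at the spout

### The job

Drain the washed leeks in the spinner: take the knob of the crank and turn it anticlockwise (seen from above) so that the basket comes up to about 22 turns a minute, and keep the basket between 18 and 26 turns a minute for at least 6 seconds without a break, never above 36. Then, by the crank alone, without touching the basket's rim or tab, bring the basket to a standstill with its lifting tab at the bowl's spout, and let go with everything at rest. Leave the things lying around alone.

Things in the scene. Friction and masses are not known exactly. Their poses are not given: they have to be found in the camera images.
- spinner: The spinner: a fixed steel bowl, 270 mm across, 115 mm high, its open top showing a white basket of chopped leeks. Origin on its axis at the work surface, x towards the pouring spout (the one 44 mm wide steel channel jutting 41 mm out from the rim), z up. A grey bridge bar 30 mm wide spans the bowl at right angles to the spout, top at 150 mm, with a round housing in the middle.
- axle (a point): A point on the vertical turning axis of the spinner, 200 mm above the work surface (the height at which to grip the knob). Basket, rim, tab and crank all turn about this one axis.
- mark (a point): Fixed point of the bowl at which the tab must stop: 105 mm from the axis towards the middle of the spout, 120 mm above the work surface.
- tab (a point): Middle of the basket's lifting tab, a dark steel angle on the white rim, 40 mm wide (along the rim): an upright plate 12 mm thick, 105 mm from the axis, top 135 mm above the work surface, with a flat tongue reaching inward to 67 mm from the axis at 116 mm height. This point lies in the upright plate, 120 mm high. It turns with the basket.
- rim: The basket's white rim ring (outer radius 118 mm, inner 102 mm, top 111 mm above the work surface) with the lifting tab; it is fast to the basket. Its origin lies on the axis at the work surface, its x axis points to the tab. Not to be touched.
- basket (a joint): Angle of the basket in rad, anticlockwise from above positive, not wrapped, no end stops; 0 and every multiple of 2 pi put the tab at the mark. Basket with rim, load and all: nominal moment of inertia 0.012 kg m2 (the real load differs: 0.75 to 1.3 times), bearing drag nominally 0.001 N m per rad/s plus 0.0025 N m dry friction. It has no brake.
- crank (a joint): Angle of the crank relative to the basket in rad, anticlockwise positive (0: knob on the tab's side). The crank drags the basket through a soft slipping viscous clutch, no spring, no play: 0.009 N m per rad/s of speed difference. So the basket follows with a time constant of about 1.2 s, stays slower, runs on when the crank stops; turning the crank slower or back brakes it.
- knob_grip (a point): Grip point in the middle of the crank's black upright knob: a cylinder 30 mm across, 50 mm tall, foot 173 mm, grip point 200 mm and top 223 mm above the work surface, 65 mm from the axis (crank radius). It spins freely on the crank, so the hand need not turn. The crank arm below it is a steel bar 24 mm wide, top at 172 mm. Let go, the crank is dragged along by the basket.
- leek: Bystander: whole leek shaft lying on the green chopping board, 190 mm long, 36 mm thick; origin under its middle, x along it.
- knife: Bystander: kitchen knife lying on the board, 310 mm long, 20 mm high; origin at the root of the blade, x towards the tip.
- salt_jar: Bystander: glass jar, 70 mm across, 110 mm high; origin under its centre.
- prep_bowl: Bystander: white bowl, 120 mm across, 60 mm high; origin under its centre.

How it is judged:
By the outcome, as a careful person would: the job done as asked, in the order asked, and still so for the second after the job is handed in, with the robot touching nothing.
It also fails if it takes over 64 s, if anything falls off the work surface, if the arm or the gripper's body presses on something with over 40 N, if the wrist force passes 120 N, or if a joint passes its speed limit or range.

### The arm

A 7-joint arm with a two-finger parallel gripper is mounted at the origin on the work surface. World frame = base frame: x ahead of the robot, y to its left, z up, the work surface at z = 0. Lengths are in m, angles in rad, forces in N, time in s.
With the tool pointing down it reaches from about 0.425 to 0.875 m from the base axis. Payload 8.4 kg.
Tool frame: the origin (TCP) lies midway between the tips of the shut fingers; the grasp point (between the pads) lies 19 mm behind it; z points along the fingers, y is the line along which they close (so a half turn about z gives the same grasp; the last joint's range is limited). The gripper opens to 85 mm and grips with 20 to 120 N. Pads are 22 mm wide; open, the fingers measure 114 mm over their backs; the gripper's body (76 mm by 85 mm) begins 54 mm behind the grasp point. The pads swing forward as they close: fully open they stand 13 mm farther back than shut.
Start: joints at [1.141, 0.333, 0.04, 1.465, -0.013, 1.343, -0.059], TCP at [0.211, -0.615, 0.231] pointing down, gripper open.
Joint ranges: [-2.58, 2.58], [-0.38, 2.09], [-1.3, 1.39], [0.25, 2.4], [-1.5, 4.64], [0.08, 2.09], [-2.65, 2.65]. Speed limits (rad/s): [2.22, 2.22, 2.79, 2.79, 3.14, 3.14, 3.14].

### API

Orientations are given as a 3x3 rotation matrix whose columns are the frame's x, y, z axes.
In Python, from bench import manip, eyes gives the robot as it stands. The module is installed in compiled form; this text tells all that it offers.
- The arm moves only by the tool step_arm, never from a script. Its argument "targets" is a list that holds one entry, the list of rows, each a list of 4 numbers: the shift along the world's x, y, z in cm, then the turn about the world's z in degrees. A call has 1 to 10 rows; each row is the pose to reach, as a shift and turn from the pose commanded when the call began; what a row does not reach only later rows make up. A row lasts 1/10 s, in which the tool goes at most 50 mm and 8.59 degrees, less where a joint would pass 70% of its speed; a pose out of reach is approached as far as the arm can. A call with a gripper value outside its range is refused whole. "grip" is the closure, from -1 (fully open) to 1 (shut), set as the call begins (left out, the last holds). The fingers move at their own pace and stop on an object; "force" is the grip in N (left out, the last holds). Time passes only in rows, so rows that repeat a pose let the fingers close. It gives the time, the measured TCP pose, the force, the opening and the grip force at its end, in the units of the state.
- manip.sense(): the state, without advancing time (a new reading comes with each control period).
- eyes.snapshot(name): name is "side" or "top" or "wrist"; returns (picture, depth): 400x640x3 uint8, red, green, blue; 400x640 float32, m along the optical axis (not along the pixel's ray), 0 where there is no reading.
- eyes.camera_info(name): a dict with "fx", "fy", "cx", "cy" (pixels), "view" (4x4, takes a point from world to camera coordinates). Camera axes: x right, y down, z forward; pixel columns grow to the right and rows downward; lengths in m; the calibration is good to about 2 mm. A picture is of the moment at which its call begins: read the wrist's pose just before it. camera_info takes no time and is no camera call; for the wrist camera it gives the pose at the moment of the call.
- manip.job_done(): hands the job in; it is judged then, once.
The state is a dict: "clock": time; "joint_pos": joint angles; "dq": joint speeds; "joint_torque": joint torques, N m; "eef_pos": TCP position; "orientation": TCP orientation; "contact_force": force on the tool from outside, world axes, zero at the start; "torque": the same for the moment, N m; "finger_gap": finger opening in m; "grasp_force": force on a finger pad.
Only numpy, scipy, OpenCV 4.12 (cv2) and the standard library are available. Lean on these libraries where they do the work, as an engineer would, in place of code of your own. Each camera call takes 0.05 s, during which the arm holds its last target. There are 200 camera calls.

## Working session

There is one attempt and no reset: what is moved stays moved. The work goes in short steps, Python scripts to look and compute and a tool call to move; the robot and the scene stay as the last step left them, time stands still between calls to the robot, and variables do not carry over. Pictures are saved under pics/ and viewed, at most 10 in all, crops included, and the job is handed in when it is done.

Besides the shell and the picture viewer there is one more tool, called after "Call:" by a JSON object that holds its "method" and its "body", one argument or row to a line. step_arm: Moves the arm, as the interface text tells. Its arguments: {"type":"object","properties":{"targets":{"type":"array","items":{"type":"array","items":{"type":"array","items":{"type":"number"}}}},"grip":{"type":"number"},"force":{"type":"number"}},"required":["targets"]}

```bash
mkdir -p pics
cat > h.py <<'E'
import numpy as np, cv2
from bench import manip, eyes
def snap(n,f=None):
    ci=eyes.camera_info(n); p,d=eyes.snapshot(n)
    if f: cv2.imwrite('pics/'+f,p[:,:,::-1])
    return p,d,ci
def ray(ci,u,v):
    V=np.array(ci['view']);R=V[:3,:3];o=-R.T@V[:3,3]
    return o,R.T@np.array([(u-ci['cx'])/ci['fx'],(v-ci['cy'])/ci['fy'],1])
def plane(ci,u,v,z):
    o,d=ray(ci,u,v); return o+d*(z-o[2])/d[2]
def proj(ci,P):
    V=np.array(ci['view']);c=V[:3,:3]@np.array(P)+V[:3,3]
    return ci['fx']*c[0]/c[2]+ci['cx'],ci['fy']*c[1]/c[2]+ci['cy'],c[2]
E
python3 - <<'E'
from h import *
s=manip.sense();print(s['clock'],s['eef_pos'],s['orientation'],s['contact_force'],s['finger_gap'])
for n in('top','side'):
    p,d,ci=snap(n,n+'1.png');print(n,ci['fx'],ci['cx'],ci['cy'],np.round(ci['view'],3).tolist())
E
```

```text
0.0 [ 0.21095757 -0.61432886  0.23043319] [[ 9.45784294e-01  3.24794859e-01 -6.06983005e-04]
 [ 3.24795412e-01 -9.45783165e-01  1.46498660e-03]
 [-9.82541901e-05 -1.58270661e-03 -9.99998743e-01]] [-0.65372747  0.31292067  0.23893943] 0.0853778426743621
top 484.21871845052584 324.07957625648766 195.63050956293694 [[-0.021, -1.0, -0.004, 0.058], [-0.974, 0.022, -0.225, 0.568], [0.225, -0.0, -0.974, 1.824], [0.0, 0.0, 0.0, 1.0]]
side 361.6875908008494 319.2427276905749 196.42504872171685 [[-0.805, -0.593, 0.024, 0.434], [-0.325, 0.408, -0.853, 0.261], [0.496, -0.695, -0.521, 0.972], [0.0, 0.0, 0.0, 1.0]]
```

View pics/top1.png

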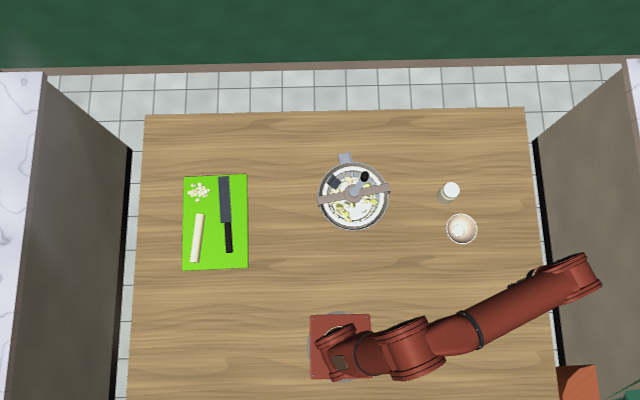

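View pics/side1.png

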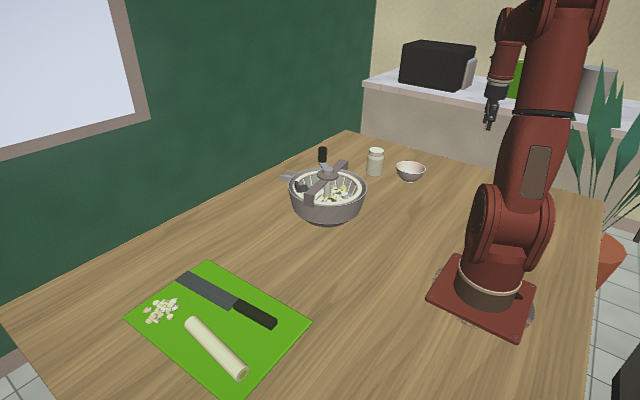

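The top view shows the spinner at about (353,197), its spout at (345,158), the black knob at (365,176) and the dark tab at (335,183). In the side view the knob is at (322,154) and the tab at (301,185).

Run:
```python
from h import *
K={}
for n,(x0,x1,y0,y1) in {'top':(300,410,140,245),'side':(270,380,135,235)}.items():
    p=cv2.imread(f'pics/{n}1.png');ci=eyes.camera_info(n)
    m=(p.max(2)<45).astype(np.uint8);m2=np.zeros_like(m);m2[y0:y1,x0:x1]=m[y0:y1,x0:x1]
    k,l,st,c=cv2.connectedComponentsWithStats(m2)
    for i in range(1,k):
        if st[i][4]>8:print(n,st[i],c[i])
    cv2.imwrite(f'pics/{n}_c.png',cv2.resize(p[y0:y1,x0:x1],None,fx=5,fy=5,interpolation=cv2.INTER_CUBIC))
a=cv2.imread('pics/top_c.png');b=cv2.imread('pics/side_c.png')
a=cv2.resize(a,(400,382));b=cv2.resize(b,(400,364));b=cv2.copyMakeBorder(b,0,18,0,0,cv2.BORDER_CONSTANT)
cv2.imwrite('pics/c1.png',np.hstack([a,b]))
```

```text
top [361 172   8   9  56] [364.125      176.03571429]
side [319 147   7  15  41] [321.80487805 153.80487805]
```

View pics/c1.png

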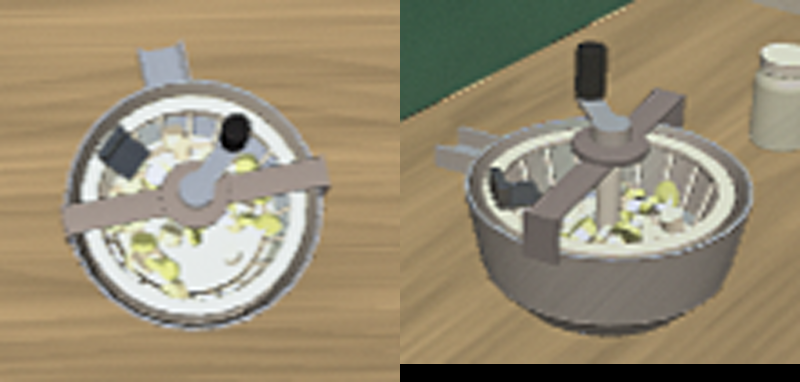

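The crop shows the bridge bar, the housing, the dark tab at the upper left, and the knob at the upper right. Next I'll get metric positions from rays and depth.

```bash
cat >> h.py <<'E'
def cloud(d,ci):
    v,u=np.mgrid[0:400,0:640];V=np.array(ci['view'])
    c=np.stack([(u-ci['cx'])/ci['fx']*d,(v-ci['cy'])/ci['fy']*d,d],-1)
    return (c-V[:3,3])@V[:3,:3]
def tri(o1,d1,o2,d2):
    A=np.c_[d1,-d2];t=np.linalg.lstsq(A,o2-o1,rcond=None)[0]
    a,b=o1+d1*t[0],o2+d2*t[1];return (a+b)/2,np.linalg.norm(a-b)
def circ(P):
    A=np.c_[2*P,np.ones(len(P))];s=np.linalg.lstsq(A,(P**2).sum(1),rcond=None)[0]
    return s[:2],np.sqrt(s[2]+s[:2]@s[:2])
E
python3 - <<'E'
from h import *
T=snap('top');S=snap('side')
print('knob',tri(*ray(T[2],364.1,176),*ray(S[2],321.8,153.8)))
for n,(p,d,ci) in dict(top=T,side=S).items():
    C=cloud(d,ci);h=p.max(2)
    reg=(np.hypot(C[...,0]-.62,C[...,1]+.02)<.25)&(d>0)
    # outer rim of the bowl
    m=reg&(C[...,2]>.108)&(C[...,2]<.122);P=C[m][:,:2]
    c=P.mean(0)
    for _ in range(8):
        r=np.hypot(*(P-c).T);q=P[(r>.124)&(r<.142)]
        if len(q)>10:
            c,R=circ(q)
    print(n,'bowl',c,R,len(q))
    m=reg&(C[...,2]>.17)&(C[...,2]<.235)
    k=m&(h<60);print(' knobpts',k.sum(),C[k].mean(0),C[k][:,2].max() if k.any() else 0)
    b=reg&(C[...,2]>.14)&(C[...,2]<.16);B=C[b][:,:2];u,s,vt=np.linalg.svd(B-B.mean(0));print(' bridge',B.mean(0),np.degrees(np.arctan2(vt[0][1],vt[0][0])),s)
    rr=np.hypot(C[...,0]-c[0],C[...,1]-c[1])
    sp=reg&(rr>.142)&(rr<.18)&(C[...,2]>.06);Q=C[sp];a=np.degrees(np.arctan2(Q[:,1]-c[1],Q[:,0]-c[0]));print(' spout',sp.sum(),np.median(a),a.min(),a.max(),Q.mean(0))
    t=reg&(rr<.115)&(rr>.06)&(h<95)&(C[...,2]>.1)&(C[...,2]<.14);Q=C[t];a=np.degrees(np.arctan2(Q[:,1]-c[1],Q[:,0]-c[0]));print(' tab',t.sum(),np.median(a),a.min(),a.max(),Q.mean(0))
# ellipse/plane: outline of bowl in top
p,d,ci=T
E
```

```text
knob (array([ 0.608667  , -0.10172662,  0.19677734]), np.float64(0.00021761493624090718))
top bowl [ 0.55609199 -0.06415166] 0.1314976784138082 256
 knobpts 59 [ 0.60284382 -0.09995318  0.21535033] 0.23327785049879163
 bridge [ 0.55483622 -0.06334143] -80.49621411534868 [1.9485426  0.32038663]
 spout 113 9.408790332720745 0.8730654918307873 18.811982000871808 [ 0.71333853 -0.03792139  0.1031159 ]
 tab 99 54.31532670731046 41.406292328370576 66.77383732497533 [0.60919661 0.00908627 0.12061925]
side bowl [ 0.55298703 -0.05647161] 0.1323758840071317 359
 knobpts 109 [ 0.59944032 -0.08922907  0.20259626] 0.2240464683192024
 bridge [ 0.54441524 -0.03652071] 99.14985817166719 [1.68202684 0.29787527]
 spout 105 5.269918898846951 -86.94921931038346 19.92817148396007 [ 0.7064931  -0.03390482  0.10861282]
 tab 90 59.08584354981395 39.98596735766133 67.3903342576766 [0.60343262 0.02108232 0.12132745]
```

Call:
{"method": "step_arm", "body": {
  "targets": [
    [[0.5,0.7,3],[1.5,2,7],[4,5,9],[7,9,9],[10,13,9],[13,17,9],[16,21,9],[19,25,9],[22,28.5,9],[25,32.5,9]]
  ],
  "grip": -1
}}

```text
invalid input at $.targets[0][0]: expected 4 numbers
```

Call:
{"method": "step_arm", "body": {
  "targets": [
    [[0.5,0.7,3,0],[1.5,2,7,0],[4,5,9,0],[7,9,9,0],[10,13,9,0],[13,17,9,0],[16,21,9,0],[19,25,9,0],[22,28.5,9,0],[25,32.5,9,0]]
  ],
  "grip": -1
}}

```text
clock: 1.2
eef_pos: [0.4617, -0.2885, 0.3213]
orientation: [[0.946, 0.324, 0.0], [0.324, -0.946, -0.0], [-0.0, 0.0, -1.0]]
contact_force: [0.8, -1.6, 0.1]
finger_gap: 0.0854
grasp_force: 0.0
```

Call:
{"method": "step_arm", "body": {
  "targets": [
    [[3,4,0,0],[6,8,0,0],[9,12,0,0],[11.5,15.5,0,0],[13.5,18,0,0],[14.3,19,0,0],[14.5,19.2,0,0],[14.5,19.2,0,0],[14.5,19.2,0,0]]
  ]
}}

```text
clock: 2.1
eef_pos: [0.6054, -0.0998, 0.3214]
orientation: [[0.947, 0.322, -0.0], [0.322, -0.947, -0.001], [-0.001, 0.001, -1.0]]
contact_force: [-0.1, -0.4, -0.7]
finger_gap: 0.0856
grasp_force: 0.0
```

Run:
```python
from h import *
s=manip.sense();print(s['clock'],s['eef_pos'],np.round(s['joint_pos'],2),s['contact_force'])
p,d,ci=snap('wrist','w1.png');np.save('w1d.npy',d)
import pickle;pickle.dump(ci,open('w1.pkl','wb'))
for P in [(.555,-.062,.2),(.607,-.1,.2)]:print(proj(ci,P))
```

```text
2.1 [ 0.60543271 -0.09975525  0.32139376] [ 0.41  0.26 -0.4   1.4   0.1   1.51 -1.23] [-0.09720473 -0.43640049 -0.74889047]
(np.float64(257.4699417127055), np.float64(229.5584969949055), np.float64(0.285247899872298))
(np.float64(320.4979556630453), np.float64(186.96443750616572), np.float64(0.2742876393011068))
```

View pics/w1.png

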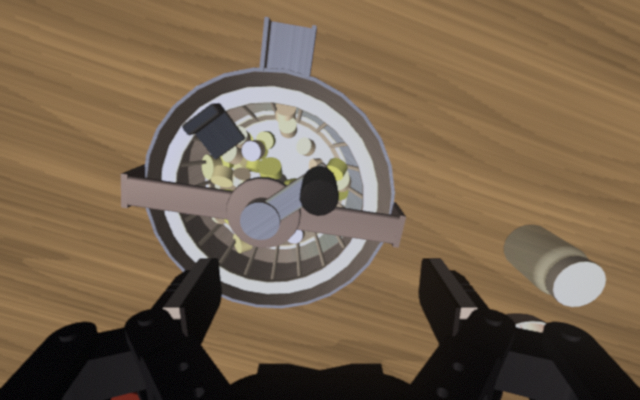

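The wrist view shows the knob top at about (318,190), the crank hub at (260,220), the tab at (215,130) and the spout at (289,47). I'll refine the axis, the spout and the knob.

Run:
```python
from h import *
import pickle
ci=pickle.load(open('w1.pkl','rb'));p=cv2.imread('pics/w1.png');d=np.load('w1d.npy')
C=cloud(d,ci);hsv=cv2.cvtColor(p,cv2.COLOR_BGR2HSV)
ok=(d>0)
c0=np.array([.555,-.062])
V=np.array(ci['view'])
pts=[];u0,v0,_=proj(ci,[*c0,.115])
Z=cv2.medianBlur(np.where(ok,C[...,2],0).astype(np.float32),5)
for a in np.radians(np.arange(0,360,2)):
    for R in np.arange(.15,.11,-.0005):
        u,v,_=proj(ci,[c0[0]+R*np.cos(a),c0[1]+R*np.sin(a),.115])
        if 0<=u<639 and 0<=v<330 and Z[int(round(v)),int(round(u))]>.1: pts.append((c0[0]+R*np.cos(a),c0[1]+R*np.sin(a)));break
P=np.array(pts);r=np.hypot(*(P-c0).T);q=P[(r<.146)]
for _ in range(6):
    c,R=circ(q);e=np.abs(np.hypot(*(q-c).T)-R);q=q[e<max(.0015,2*e.std())]
print('bowl',c,R,len(q),e.std())
# knob
reg=np.hypot(C[...,0]-c[0],C[...,1]-c[1])<.1
k=reg&ok&(p.max(2)<50)&(C[...,2]>.165)
t=k&(C[...,2]>.216);kc,kr=cv2.minEnclosingCircle(np.argwhere(t)[:,::-1].astype(np.float32));
print('knob top',t.sum(),kc,kr,np.median(C[t][:,2]),plane(ci,*kc,.223), 'side2view', C[k][:,2].min(),C[k][:,2].max())
T=eyes.camera_info('top')
print('tri',tri(*ray(ci,*kc),*ray(T,364.1,175.2)))
b=ok&(np.abs(C[...,2]-.15)<.006)&(np.hypot(C[...,0]-c[0],C[...,1]-c[1])<.15)&(np.hypot(C[...,0]-c[0],C[...,1]-c[1])>.05);B=C[b][:,:2];u,s,vt=np.linalg.svd(B-B.mean(0));print('bridge',B.mean(0),np.degrees(np.arctan2(vt[0][1],vt[0][0]))%180-90,np.median(C[b][:,2]))
rr=np.hypot(C[...,0]-c[0],C[...,1]-c[1])
hub=ok&(rr<.016)&(C[...,2]>.16);print('hub z',np.median(C[hub][:,2]))
sp=ok&(rr>.145)&(rr<.172)&(C[...,2]>.06)&(C[...,0]>c[0]+.08);Q=C[sp][:,:2]-c;a=np.degrees(np.arctan2(Q[:,1],Q[:,0]));print('spout',a.min(),a.max(),a.mean(),rr[sp].max())
tb=ok&(rr>.06)&(rr<.113)&(p.max(2)<95)&(hsv[...,1]<90)&(C[...,2]>.112)&(C[...,2]<.14);Q=C[tb][:,:2]-c;a=np.degrees(np.arctan2(Q[:,1],Q[:,0]));print('tab',tb.sum(),a.min(),a.max(),np.median(a),np.degrees(np.arctan2(*Q.mean(0)[::-1])))
```

```text
bowl [ 0.55268529 -0.06012532] 0.13388018600253684 137 0.000297815505157771
knob top 25739 (235.0, 393.5) 235.064453125 0.3968862801864602 [ 0.40494747 -0.08727267  0.223     ] side2view 0.18022906098096533 0.41434867827176575
tri (array([ 0.56544993, -0.08370611,  0.36622757]), np.float64(0.00668270329611219))
bridge [ 0.55280725 -0.05354153] 9.679275029185888 0.15043007234207686
hub z 0.17659799870527093
spout 0.2981350874497077 19.01796029935734 10.194088022995633 0.17199954227080855
tab 1829 37.05289940198749 68.8234041341538 51.99833796942912 52.08513517395427
```

Run:
```python
from h import *
import pickle
ci=pickle.load(open('w1.pkl','rb'));p=cv2.imread('pics/w1.png');d=np.load('w1d.npy')
C=cloud(d,ci);c=np.array([.5527,-.0601])
k=(d>0)&(np.hypot(C[...,0]-c[0],C[...,1]-c[1])<.1)&(p.max(2)<60)&(C[...,2]>.165)&(C[...,2]<.24)
t=k&(C[...,2]>.218);print(t.sum(),k.sum(),np.median(C[t],0),C[t].mean(0))
kc,kr=cv2.minEnclosingCircle(np.argwhere(t)[:,::-1].astype(np.float32));K=plane(ci,*kc,.223)
print(kc,kr,K,np.hypot(*(K[:2]-c)),np.degrees(np.arctan2(*(K[:2]-c)[::-1])))
T=eyes.camera_info('top');print(proj(T,K),tri(*ray(ci,*kc),*ray(T,364.6,175)))
print(manip.sense()['eef_pos'])
```

```text
1117 1437 [ 0.60649855 -0.09886683  0.2233602 ] [ 0.60633359 -0.09891398  0.22321371]
(319.0, 195.5) 19.52572250366211 [ 0.60645266 -0.09894782  0.223     ] 0.06632119579021375 -35.85617803932979
(np.float64(363.9225014567201), np.float64(174.7117604500623), np.float64(1.7433716432118094)) (array([ 0.60584223, -0.10033657,  0.22093255]), np.float64(0.002367380352978981))
[ 0.60546996 -0.09970918  0.32150336]
```

Call:
{"method": "step_arm", "body": {
  "targets": [
    [[0.1,0.1,-3,0],[0.1,0.1,-7,0],[0.1,0.1,-11,0],[0.1,0.1,-13,0],[0.1,0.1,-13.8,0],[0.1,0.1,-13.8,0]]
  ]
}}

```text
clock: 2.75
eef_pos: [0.6065, -0.0977, 0.1829]
orientation: [[0.946, 0.324, -0.001], [0.324, -0.946, -0.0], [-0.001, -0.0, -1.0]]
contact_force: [-0.1, -0.2, 1.1]
finger_gap: 0.0854
grasp_force: 0.0
```

Call:
{"method": "step_arm", "body": {
  "targets": [
    [[0,0,0,0],[0,0,0,0],[0,0,0,0],[0,0,0,0],[0,0,0,0],[0,0,0,0],[0,0,0,0],[0,0,0,0]]
  ],
  "grip": 1,
  "force": 25
}}

```text
clock: 3.55
eef_pos: [0.6076, -0.0966, 0.1842]
orientation: [[0.946, 0.325, 0.001], [0.325, -0.946, -0.0], [0.001, 0.001, -1.0]]
contact_force: [-0.8, 1.3, 6.6]
finger_gap: 0.0294
grasp_force: 26.6
```

Run:
```python
from h import *
import pickle
s=manip.sense();print(s['clock'],s['eef_pos'],s['contact_force'],s['torque'],s['finger_gap'],s['grasp_force'])
w=snap('wrist','w2.png');np.save('w2d.npy',w[1]);pickle.dump(w[2],open('w2.pkl','wb'))
a=cv2.imread('pics/w2.png');t=snap('side','s2.png')
t2=snap('top','t2.png')
b=cv2.resize(cv2.imread('pics/s2.png')[120:245,240:440],(400,250));e=cv2.resize(cv2.imread('pics/t2.png')[100:300,200:520],(400,250))
cv2.imwrite('pics/m2.png',np.vstack([cv2.resize(a,(480,300)),np.zeros((0,480,3),np.uint8)]) if 0 else np.hstack([cv2.resize(a,(400,250)),np.vstack([b])]))
cv2.imwrite('pics/m2.png',np.vstack([np.hstack([cv2.resize(a,(400,250)),b]),np.hstack([e,e*0])]))
```

```text
3.55 [ 0.60760456 -0.09662304  0.18416673] [-0.788266    1.34070363  6.55233409] [ 0.07165941  0.09972787 -0.00104487] 0.02936462730104413 26.62258118391037
```

View pics/m2.png

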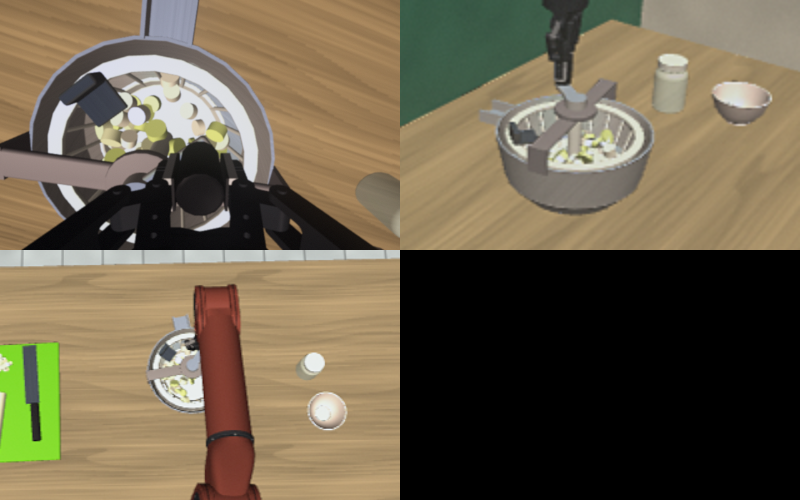

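Gripped: opening 29 mm, in firm contact. The wrist and side views both show the tab (wrist panel about (95,95), side panel about (520,132)). Next I'll compute the circle rows.

```bash
cat > gen.py <<'E'
import numpy as np,sys,json
# usage: phi_start  incs...  (deg); 10 rows per call, offsets from axis on a 1 mm grid
def gen(phi,incs,r=6.5):
    f=lambda a:np.round(r*np.array([np.cos(np.radians(a)),np.sin(np.radians(a))]),1)
    for i in range(0,len(incs),10):
        o=f(phi);rows=[]
        for k in incs[i:i+10]:
            phi+=k;q=np.round(f(phi)-o,1)+0.;rows.append([float(q[0]),float(q[1]),0,0])
        print(round(phi,1),json.dumps(rows))
E
python3 -c "
from gen import gen
gen(-33.7,[2,5,8,11,14]+[16]*55)"
```

```text
86.3 [[0.1, 0.2, 0, 0], [0.4, 0.7, 0, 0], [0.8, 1.5, 0, 0], [1.0, 2.7, 0, 0], [1.1, 4.3, 0, 0], [0.6, 6.1, 0, 0], [-0.3, 7.6, 0, 0], [-1.6, 8.9, 0, 0], [-3.2, 9.7, 0, 0], [-5.0, 10.1, 0, 0]]
246.3 [[-1.8, -0.1, 0, 0], [-3.5, -0.8, 0, 0], [-4.9, -1.8, 0, 0], [-6.0, -3.3, 0, 0], [-6.7, -5.0, 0, 0], [-6.9, -6.8, 0, 0], [-6.6, -8.5, 0, 0], [-5.8, -10.2, 0, 0], [-4.6, -11.5, 0, 0], [-3.0, -12.5, 0, 0]]
406.3 [[1.7, -0.4, 0, 0], [3.5, -0.4, 0, 0], [5.3, 0.1, 0, 0], [6.8, 1.0, 0, 0], [8.0, 2.4, 0, 0], [8.8, 4.0, 0, 0], [9.1, 5.8, 0, 0], [8.9, 7.6, 0, 0], [8.2, 9.3, 0, 0], [7.1, 10.7, 0, 0]]
566.3 [[-1.5, 1.1, 0, 0], [-3.2, 1.7, 0, 0], [-5.0, 1.8, 0, 0], [-6.8, 1.4, 0, 0], [-8.3, 0.5, 0, 0], [-9.6, -0.7, 0, 0], [-10.5, -2.3, 0, 0], [-11.0, -4.1, 0, 0], [-10.9, -5.9, 0, 0], [-10.3, -7.6, 0, 0]]
726.3 [[1.0, -1.5, 0, 0], [2.4, -2.6, 0, 0], [4.0, -3.4, 0, 0], [5.8, -3.6, 0, 0], [7.6, -3.3, 0, 0], [9.3, -2.6, 0, 0], [10.7, -1.4, 0, 0], [11.7, 0.1, 0, 0], [12.2, 1.8, 0, 0], [12.3, 3.6, 0, 0]]
886.3 [[-0.5, 1.8, 0, 0], [-1.4, 3.3, 0, 0], [-2.7, 4.6, 0, 0], [-4.3, 5.4, 0, 0], [-6.1, 5.8, 0, 0], [-7.9, 5.7, 0, 0], [-9.6, 5.0, 0, 0], [-11.0, 4.0, 0, 0], [-12.1, 2.5, 0, 0], [-12.8, 0.8, 0, 0]]
```

```bash
cat >> h.py <<'E'
AX=np.array([.553,-.0604]);SP=9.7
def tab(n):
    t=manip.sense()['clock'];p,d,ci=snap(n);C=cloud(d,ci);h=cv2.cvtColor(p,cv2.COLOR_RGB2HSV)
    q=C[...,:2]-AX;rr=np.hypot(q[...,0],q[...,1])
    m=(d>0)&(rr>.085)&(rr<.116)&(p.max(2)<100)&(h[...,1]<110)&(C[...,2]>.116)&(C[...,2]<.139)
    m=cv2.morphologyEx(m.astype(np.uint8),cv2.MORPH_OPEN,np.ones((2,2)))
    k,l,st,_=cv2.connectedComponentsWithStats(m)
    if k<2:return t,n,0,None
    i=1+np.argmax(st[1:,4]);Q=q[l==i];a=np.radians(0)+np.arctan2(Q[:,1],Q[:,0])
    a0=np.arctan2(Q[:,1].mean(),Q[:,0].mean());e=(a-a0+np.pi)%(2*np.pi)-np.pi
    return t,n,int(st[i,4]),round(float(np.degrees(a0+(np.percentile(e,3)+np.percentile(e,97))/2)-SP),1),round(float(np.degrees(np.percentile(e,97)-np.percentile(e,3))),1)
E
python3 -c "
from h import *
print(tab('wrist'),tab('side'))"
```

```text
(3.7, 'wrist', 2850, 43.1, 21.0) (3.75, 'side', 44, 48.5, 15.4)
```

Call:
{"method": "step_arm", "body": {
  "targets": [
    [[0.1,0.2,0,0],[0.4,0.7,0,0],[0.8,1.5,0,0],[1.0,2.7,0,0],[1.1,4.3,0,0],[0.6,6.1,0,0],[-0.3,7.6,0,0],[-1.6,8.9,0,0],[-3.2,9.7,0,0],[-5.0,10.1,0,0]]
  ]
}}

```text
clock: 4.8
eef_pos: [0.5572, 0.0052, 0.1841]
orientation: [[0.945, 0.326, 0.002], [0.326, -0.945, -0.0], [0.001, 0.001, -1.0]]
contact_force: [-0.4, -5.6, 8.8]
finger_gap: 0.0292
grasp_force: 27.0
```

Call:
{"method": "step_arm", "body": {
  "targets": [
    [[-1.8,-0.1,0,0],[-3.5,-0.8,0,0],[-4.9,-1.8,0,0],[-6.0,-3.3,0,0],[-6.7,-5.0,0,0],[-6.9,-6.8,0,0],[-6.6,-8.5,0,0],[-5.8,-10.2,0,0],[-4.6,-11.5,0,0],[-3.0,-12.5,0,0]]
  ]
}}

```text
clock: 5.8
eef_pos: [0.5285, -0.1203, 0.1841]
orientation: [[0.946, 0.325, 0.002], [0.325, -0.946, 0.001], [0.002, -0.0, -1.0]]
contact_force: [4.3, 9.4, 5.4]
finger_gap: 0.029
grasp_force: 26.8
```

Call:
{"method": "step_arm", "body": {
  "targets": [
    [[1.7,-0.4,0,0],[3.5,-0.4,0,0],[5.3,0.1,0,0],[6.8,1.0,0,0],[8.0,2.4,0,0],[8.8,4.0,0,0],[9.1,5.8,0,0],[8.9,7.6,0,0],[8.2,9.3,0,0],[7.1,10.7,0,0]]
  ]
}}

```text
clock: 6.8
eef_pos: [0.5987, -0.0126, 0.1841]
orientation: [[0.946, 0.325, 0.001], [0.325, -0.946, 0.0], [0.001, 0.0, -1.0]]
contact_force: [-3.9, -2.6, 9.7]
finger_gap: 0.0294
grasp_force: 27.0
```

```bash
python3 -c "
from h import *
s=manip.sense();print(s['clock'],s['eef_pos'],s['contact_force'],np.degrees(np.arctan2(*(s['eef_pos'][:2]-AX)[::-1])),np.hypot(*(s['eef_pos'][:2]-AX)))
print(tab('side'),tab('wrist'))"
```

```text
6.8 [ 0.59873259 -0.01262784  0.18411428] [-3.89497506 -2.57689474  9.65297371] 46.24956238930124 0.06613357149358495
(6.8, 'side', 57, -108.2, 18.4) (6.85, 'wrist', 104, -85.2, 10.5)
```

Call:
{"method": "step_arm", "body": {
  "targets": [
    [[-1.5,1.1,0,0],[-3.2,1.7,0,0],[-5.0,1.8,0,0],[-6.8,1.4,0,0],[-8.3,0.5,0,0],[-9.6,-0.7,0,0],[-10.5,-2.3,0,0],[-11.0,-4.1,0,0],[-10.9,-5.9,0,0],[-10.3,-7.6,0,0]]
  ]
}}

```text
clock: 7.9
eef_pos: [0.496, -0.0904, 0.1841]
orientation: [[0.946, 0.325, 0.002], [0.325, -0.946, -0.0], [0.002, 0.001, -1.0]]
contact_force: [7.4, 4.0, 1.7]
finger_gap: 0.0293
grasp_force: 26.5
```

Call:
{"method": "step_arm", "body": {
  "targets": [
    [[1.0,-1.5,0,0],[2.4,-2.6,0,0],[4.0,-3.4,0,0],[5.8,-3.6,0,0],[7.6,-3.3,0,0],[9.3,-2.6,0,0],[10.7,-1.4,0,0],[11.7,0.1,0,0],[12.2,1.8,0,0],[12.3,3.6,0,0]]
  ]
}}

```text
clock: 8.9
eef_pos: [0.6189, -0.0534, 0.184]
orientation: [[0.946, 0.325, -0.0], [0.325, -0.946, -0.0], [-0.001, 0.0, -1.0]]
contact_force: [-8.8, -1.5, 13.5]
finger_gap: 0.0295
grasp_force: 27.4
```

```bash
python3 -c "
from h import *
print(tab('wrist'),tab('side'))
from gen import gen
gen(886.3,[16]*90)"
```

```text
(8.9, 'wrist', 379, 81.3, 134.5) (8.95, 'side', 64, 144.2, 21.5)
1046.3 [[-0.2, -1.8, 0, 0], [0.1, -3.5, 0, 0], [0.9, -5.2, 0, 0], [2.1, -6.5, 0, 0], [3.7, -7.5, 0, 0], [5.4, -7.9, 0, 0], [7.2, -7.9, 0, 0], [9.0, -7.4, 0, 0], [10.5, -6.5, 0, 0], [11.7, -5.1, 0, 0]]
1206.3 [[0.8, 1.6, 0, 0], [1.1, 3.4, 0, 0], [0.9, 5.2, 0, 0], [0.2, 6.9, 0, 0], [-0.9, 8.3, 0, 0], [-2.4, 9.4, 0, 0], [-4.1, 10.0, 0, 0], [-5.9, 10.1, 0, 0], [-7.7, 9.7, 0, 0], [-9.2, 8.8, 0, 0]]
1366.3 [[-1.3, -1.2, 0, 0], [-2.2, -2.8, 0, 0], [-2.7, -4.6, 0, 0], [-2.6, -6.4, 0, 0], [-2.0, -8.1, 0, 0], [-1.0, -9.6, 0, 0], [0.4, -10.7, 0, 0], [2.0, -11.5, 0, 0], [3.8, -11.7, 0, 0], [5.6, -11.4, 0, 0]]
1526.3 [[1.7, 0.7, 0, 0], [3.1, 1.9, 0, 0], [4.1, 3.4, 0, 0], [4.6, 5.1, 0, 0], [4.7, 6.9, 0, 0], [4.2, 8.7, 0, 0], [3.3, 10.2, 0, 0], [2.0, 11.5, 0, 0], [0.4, 12.3, 0, 0], [-1.4, 12.7, 0, 0]]
1686.3 [[-1.8, -0.1, 0, 0], [-3.5, -0.8, 0, 0], [-4.9, -1.8, 0, 0], [-6.0, -3.3, 0, 0], [-6.7, -5.0, 0, 0], [-6.9, -6.8, 0, 0], [-6.6, -8.5, 0, 0], [-5.8, -10.2, 0, 0], [-4.6, -11.5, 0, 0], [-3.0, -12.5, 0, 0]]
1846.3 [[1.7, -0.4, 0, 0], [3.5, -0.4, 0, 0], [5.3, 0.1, 0, 0], [6.8, 1.0, 0, 0], [8.0, 2.4, 0, 0], [8.8, 4.0, 0, 0], [9.1, 5.8, 0, 0], [8.9, 7.6, 0, 0], [8.2, 9.3, 0, 0], [7.1, 10.7, 0, 0]]
2006.3 [[-1.5, 1.1, 0, 0], [-3.2, 1.7, 0, 0], [-5.0, 1.8, 0, 0], [-6.8, 1.4, 0, 0], [-8.3, 0.5, 0, 0], [-9.6, -0.7, 0, 0], [-10.5, -2.3, 0, 0], [-11.0, -4.1, 0, 0], [-10.9, -5.9, 0, 0], [-10.3, -7.6, 0, 0]]
2166.3 [[1.0, -1.5, 0, 0], [2.4, -2.6, 0, 0], [4.0, -3.4, 0, 0], [5.8, -3.6, 0, 0], [7.6, -3.3, 0, 0], [9.3, -2.6, 0, 0], [10.7, -1.4, 0, 0], [11.7, 0.1, 0, 0], [12.2, 1.8, 0, 0], [12.3, 3.6, 0, 0]]
2326.3 [[-0.5, 1.8, 0, 0], [-1.4, 3.3, 0, 0], [-2.7, 4.6, 0, 0], [-4.3, 5.4, 0, 0], [-6.1, 5.8, 0, 0], [-7.9, 5.7, 0, 0], [-9.6, 5.0, 0, 0], [-11.0, 4.0, 0, 0], [-12.1, 2.5, 0, 0], [-12.8, 0.8, 0, 0]]
```

Call:
{"method": "step_arm", "body": {
  "targets": [
    [[-0.5,1.8,0,0],[-1.4,3.3,0,0],[-2.7,4.6,0,0],[-4.3,5.4,0,0],[-6.1,5.8,0,0],[-7.9,5.7,0,0],[-9.6,5.0,0,0],[-11.0,4.0,0,0],[-12.1,2.5,0,0],[-12.8,0.8,0,0]]
  ]
}}

```text
clock: 10.0
eef_pos: [0.4901, -0.046, 0.1841]
orientation: [[0.945, 0.326, 0.0], [0.326, -0.945, -0.0], [0.0, 0.0, -1.0]]
contact_force: [6.5, -1.6, 4.6]
finger_gap: 0.0294
grasp_force: 26.7
```

Call:
{"method": "step_arm", "body": {
  "targets": [
    [[-0.2,-1.8,0,0],[0.1,-3.5,0,0],[0.9,-5.2,0,0],[2.1,-6.5,0,0],[3.7,-7.5,0,0],[5.4,-7.9,0,0],[7.2,-7.9,0,0],[9.0,-7.4,0,0],[10.5,-6.5,0,0],[11.7,-5.1,0,0]]
  ]
}}

```text
clock: 11.0
eef_pos: [0.6083, -0.0961, 0.184]
orientation: [[0.946, 0.325, -0.001], [0.325, -0.946, 0.001], [-0.0, -0.001, -1.0]]
contact_force: [-6.3, 3.8, 14.4]
finger_gap: 0.0295
grasp_force: 27.5
```

```bash
python3 -c "
from h import *
print(tab('side'))"
```

```text
(11.0, 'side', 30, 36.8, 25.6)
```

Call:
{"method": "step_arm", "body": {
  "targets": [
    [[0.8,1.6,0,0],[1.1,3.4,0,0],[0.9,5.2,0,0],[0.2,6.9,0,0],[-0.9,8.3,0,0],[-2.4,9.4,0,0],[-4.1,10.0,0,0],[-5.9,10.1,0,0],[-7.7,9.7,0,0],[-9.2,8.8,0,0]]
  ]
}}

```text
clock: 12.05
eef_pos: [0.5151, -0.0078, 0.1841]
orientation: [[0.945, 0.327, 0.0], [0.327, -0.945, 0.001], [0.0, -0.001, -1.0]]
contact_force: [0.2, 0.3, 10.1]
finger_gap: 0.0293
grasp_force: 27.2
```

```bash
python3 -c "
from h import *
print(tab('side'))"
```

```text
(12.05, 'side', 57, 158.4, 34.0)
```

Call:
{"method": "step_arm", "body": {
  "targets": [
    [[-1.3,-1.2,0,0],[-2.2,-2.8,0,0],[-2.7,-4.6,0,0],[-2.6,-6.4,0,0],[-2.0,-8.1,0,0],[-1.0,-9.6,0,0],[0.4,-10.7,0,0],[2.0,-11.5,0,0],[3.8,-11.7,0,0],[5.6,-11.4,0,0]]
  ]
}}

```text
clock: 13.1
eef_pos: [0.5728, -0.1225, 0.184]
orientation: [[0.946, 0.325, 0.0], [0.325, -0.946, 0.001], [0.001, -0.001, -1.0]]
contact_force: [-1.9, 7.7, 13.6]
finger_gap: 0.0295
grasp_force: 27.5
```

```bash
python3 -c "
from h import *
print(tab('side'))"
```

```text
(13.1, 'side', 0, None)
```

```bash
python3 -c "
from gen import gen
gen(1366.3,[17]*70)"
```

```text
1536.3 [[1.8, 0.8, 0, 0], [3.2, 2.0, 0, 0], [4.2, 3.7, 0, 0], [4.7, 5.6, 0, 0], [4.6, 7.5, 0, 0], [3.9, 9.3, 0, 0], [2.8, 10.8, 0, 0], [1.2, 12.0, 0, 0], [-0.6, 12.6, 0, 0], [-2.5, 12.7, 0, 0]]
1706.3 [[-1.9, -0.5, 0, 0], [-3.5, -1.5, 0, 0], [-4.8, -3.0, 0, 0], [-5.6, -4.7, 0, 0], [-5.8, -6.6, 0, 0], [-5.5, -8.5, 0, 0], [-4.6, -10.3, 0, 0], [-3.3, -11.6, 0, 0], [-1.6, -12.6, 0, 0], [0.3, -13.0, 0, 0]]
1876.3 [[1.9, 0.2, 0, 0], [3.7, 0.9, 0, 0], [5.2, 2.1, 0, 0], [6.3, 3.7, 0, 0], [6.8, 5.5, 0, 0], [6.8, 7.4, 0, 0], [6.3, 9.3, 0, 0], [5.2, 10.9, 0, 0], [3.7, 12.1, 0, 0], [1.9, 12.8, 0, 0]]
2046.3 [[-1.9, 0.2, 0, 0], [-3.8, -0.2, 0, 0], [-5.4, -1.1, 0, 0], [-6.8, -2.5, 0, 0], [-7.7, -4.2, 0, 0], [-8.0, -6.1, 0, 0], [-7.8, -8.0, 0, 0], [-7.0, -9.8, 0, 0], [-5.7, -11.2, 0, 0], [-4.1, -12.3, 0, 0]]
2216.3 [[1.8, -0.5, 0, 0], [3.8, -0.4, 0, 0], [5.6, 0.2, 0, 0], [7.1, 1.3, 0, 0], [8.3, 2.9, 0, 0], [9.0, 4.7, 0, 0], [9.1, 6.6, 0, 0], [8.6, 8.5, 0, 0], [7.6, 10.1, 0, 0], [6.2, 11.4, 0, 0]]
2386.3 [[-1.7, 0.8, 0, 0], [-3.6, 1.1, 0, 0], [-5.5, 0.8, 0, 0], [-7.3, 0.0, 0, 0], [-8.7, -1.3, 0, 0], [-9.6, -3.0, 0, 0], [-10.1, -4.9, 0, 0], [-10.0, -6.8, 0, 0], [-9.3, -8.6, 0, 0], [-8.1, -10.1, 0, 0]]
2556.3 [[1.6, -1.1, 0, 0], [3.4, -1.7, 0, 0], [5.3, -1.7, 0, 0], [7.2, -1.2, 0, 0], [8.8, -0.2, 0, 0], [10.0, 1.3, 0, 0], [10.8, 3.1, 0, 0], [11.0, 5.0, 0, 0], [10.6, 6.8, 0, 0], [9.7, 8.5, 0, 0]]
```

Call:
{"method": "step_arm", "body": {
  "targets": [
    [[1.8,0.8,0,0],[3.2,2.0,0,0],[4.2,3.7,0,0],[4.7,5.6,0,0],[4.6,7.5,0,0],[3.9,9.3,0,0],[2.8,10.8,0,0],[1.2,12.0,0,0],[-0.6,12.6,0,0],[-2.5,12.7,0,0]]
  ]
}}

```text
clock: 14.15
eef_pos: [0.5467, 0.0048, 0.184]
orientation: [[0.945, 0.326, 0.001], [0.326, -0.945, -0.0], [0.001, 0.001, -1.0]]
contact_force: [0.1, -5.4, 11.8]
finger_gap: 0.0296
grasp_force: 27.3
```

Call:
{"method": "step_arm", "body": {
  "targets": [
    [[-1.9,-0.5,0,0],[-3.5,-1.5,0,0],[-4.8,-3.0,0,0],[-5.6,-4.7,0,0],[-5.8,-6.6,0,0],[-5.5,-8.5,0,0],[-4.6,-10.3,0,0],[-3.3,-11.6,0,0],[-1.6,-12.6,0,0],[0.3,-13.0,0,0]]
  ]
}}

```text
clock: 15.15
eef_pos: [0.551, -0.1254, 0.184]
orientation: [[0.946, 0.325, 0.001], [0.325, -0.946, 0.002], [0.002, -0.001, -1.0]]
contact_force: [0.4, 11.5, 12.0]
finger_gap: 0.0295
grasp_force: 27.5
```

Call:
{"method": "step_arm", "body": {
  "targets": [
    [[1.9,0.2,0,0],[3.7,0.9,0,0],[5.2,2.1,0,0],[6.3,3.7,0,0],[6.8,5.5,0,0],[6.8,7.4,0,0],[6.3,9.3,0,0],[5.2,10.9,0,0],[3.7,12.1,0,0],[1.9,12.8,0,0]]
  ]
}}

```text
clock: 16.15
eef_pos: [0.569, 0.0034, 0.184]
orientation: [[0.945, 0.326, 0.001], [0.326, -0.945, 0.0], [0.001, 0.0, -1.0]]
contact_force: [-0.2, -2.8, 12.4]
finger_gap: 0.0295
grasp_force: 27.4
```

```bash
python3 -c "
from h import *
print(tab('side'),tab('wrist'))"
```

```text
(16.15, 'side', 18, -14.3, 7.8) (16.2, 'wrist', 2683, -16.2, 21.4)
```

Call:
{"method": "step_arm", "body": {
  "targets": [
    [[-1.9,0.2,0,0],[-3.8,-0.2,0,0],[-5.4,-1.1,0,0],[-6.8,-2.5,0,0],[-7.7,-4.2,0,0],[-8.0,-6.1,0,0],[-7.8,-8.0,0,0],[-7.0,-9.8,0,0],[-5.7,-11.2,0,0],[-4.1,-12.3,0,0]]
  ]
}}

```text
clock: 17.25
eef_pos: [0.529, -0.1207, 0.184]
orientation: [[0.946, 0.325, 0.002], [0.325, -0.946, 0.001], [0.002, -0.001, -1.0]]
contact_force: [6.0, 12.2, 8.2]
finger_gap: 0.0294
grasp_force: 27.1
```

Call:
{"method": "step_arm", "body": {
  "targets": [
    [[1.8,-0.5,0,0],[3.8,-0.4,0,0],[5.6,0.2,0,0],[7.1,1.3,0,0],[8.3,2.9,0,0],[9.0,4.7,0,0],[9.1,6.6,0,0],[8.6,8.5,0,0],[7.6,10.1,0,0],[6.2,11.4,0,0]]
  ]
}}

```text
clock: 18.25
eef_pos: [0.5903, -0.0059, 0.184]
orientation: [[0.945, 0.326, 0.001], [0.326, -0.945, -0.0], [0.001, 0.0, -1.0]]
contact_force: [-3.3, -3.9, 12.7]
finger_gap: 0.0297
grasp_force: 27.4
```

```bash
python3 -c "
from h import *
print(tab('side'),tab('wrist'))"
```

```text
(18.25, 'side', 52, -109.6, 16.8) (18.3, 'wrist', 148, -84.8, 11.5)
```

```bash
cat > sim.py <<'E'
import numpy as np
from scipy.optimize import least_squares
P=0.5 # camera pause in units of rows (0.05s)
# crank record: list of (duration s, deg)
def rec(): 
    s=[]
    for k in [2,5,8,11,14]+[16]*25: s.append((.1,k))
    s.append((.1,0));s+=[(.1,16)]*20;s.append((.1,0));s+=[(.1,16)]*20;s.append((.05,0));s+=[(.1,16)]*10;s.append((.05,0));s+=[(.1,16)]*10;s.append((.05,0))
    s+=[(.1,17)]*30;s.append((.1,0));s+=[(.1,17)]*20;s.append((.1,0))
    return s
def sim(segs,I,c,b,th,w,t0,kk=.009,lag=0.03):
    dt=.005;T=[t0];TH=[th];W=[w];v=0;
    for d,k in segs:
        vt=np.radians(k)/d
        for _ in range(int(round(d/dt))):
            v+=(vt-v)*dt/lag
            tq=kk*(v-w)-b*w
            if abs(w)<1e-9 and abs(tq)<c: w=0
            else:
                w2=w+dt*(tq-c*np.sign(w if w else tq))/I
                w=0 if w*w2<0 else w2
            th+=w*dt;T.append(T[-1]+dt);TH.append(th);W.append(w)
    return np.array(T),np.degrees(TH),np.array(W)
D=[(6.8,251.8),(8.95,504.2),(11.,756.8),(12.05,878.4),(16.2,1423.8),(18.25,1690.4)]
def fit(extra=[],D=D):
    t,y=np.array(D).T
    def res(x):
        T,A,W=sim(rec()+extra,x[0]*.012,x[1]*.0025,.001*x[2],np.radians(43.1),0,3.8)
        return np.r_[(np.interp(t,T,A)-y)/5,(x-1)/.2]
    return least_squares(res,[1,1,1.],diff_step=.02)
E
python3 - <<'E'
from sim import *
r=fit();x=r.x;print(x,r.fun[:6]*5)
T,A,W=sim(rec(),x[0]*.012,x[1]*.0025,.001*x[2],np.radians(43.1),0,3.8)
print(T[-1],A[-1],W[-1]*9.549, 'in band from',T[np.argmax(W*9.549>18)],'min after 9:',(W[T>9]*9.549).min(),(W*9.549).max())
ramp=[14,11,8,5,2]
for n in range(0,40,2):
    s=ramp+[5]*0
    T2,A2,W2=sim([(.1,k) for k in [17]*n+[14,11,8,5,2]]+[(.1,0)]*45,x[0]*.012,x[1]*.0025,.001*x[2],np.radians(A[-1]),W[-1],T[-1])
    print(n,A2[-1]%360,W2[-1],T2[np.argmax(W2==0)])
E
```

```text
[1.0248474  1.00178368 0.99432872] [-0.11556291 -0.1577501  -3.05630641  5.32353181 -2.86779539  1.0464598 ]
18.35000000000069 1704.6519820045914 21.186778772543217 in band from 6.309999999999946 min after 9: 19.13423994696174 22.84326733626469
0 52.258804373980865 0.0 21.430000000000078
2 79.78354611229793 0.0 21.645000000000035
4 107.34369816175172 0.0 21.859999999999992
6 134.9332604857466 0.0 22.06999999999995
8 162.54739451178807 0.0 22.27999999999991
10 190.18205484025793 0.0 22.489999999999867
12 217.83402957300723 0.0 22.694999999999826
14 245.50048098777734 0.0 22.899999999999785
16 273.17913831143187 0.0 23.104999999999745
18 300.86808007730406 0.0 23.309999999999704
20 328.5657291323282 0.0 23.509999999999664
22 356.27073814179494 0.0 23.714999999999623
24 23.981924679172607 0.0 23.914999999999583
26 51.69840482179643 0.0 24.119999999999543
28 79.41932571290226 0.0 24.319999999999503
30 107.14399128224704 0.0 24.519999999999463
32 134.87189295420603 0.0 24.724999999999422
34 162.60250616934127 0.0 24.924999999999383
36 190.33540736581517 0.0 25.124999999999343
38 218.07025267405652 0.0 25.324999999999303
```

```bash
python3 -c "
from gen import gen
gen(2216.3,[17]*21+[14,11,8,5,2,0,0,0,0])"
```

```text
2386.3 [[-1.7, 0.8, 0, 0], [-3.6, 1.1, 0, 0], [-5.5, 0.8, 0, 0], [-7.3, 0.0, 0, 0], [-8.7, -1.3, 0, 0], [-9.6, -3.0, 0, 0], [-10.1, -4.9, 0, 0], [-10.0, -6.8, 0, 0], [-9.3, -8.6, 0, 0], [-8.1, -10.1, 0, 0]]
2556.3 [[1.6, -1.1, 0, 0], [3.4, -1.7, 0, 0], [5.3, -1.7, 0, 0], [7.2, -1.2, 0, 0], [8.8, -0.2, 0, 0], [10.0, 1.3, 0, 0], [10.8, 3.1, 0, 0], [11.0, 5.0, 0, 0], [10.6, 6.8, 0, 0], [9.7, 8.5, 0, 0]]
2613.3 [[-1.3, 1.4, 0, 0], [-2.7, 2.2, 0, 0], [-3.9, 2.6, 0, 0], [-4.8, 2.7, 0, 0], [-5.3, 2.7, 0, 0], [-5.6, 2.7, 0, 0], [-5.6, 2.7, 0, 0], [-5.6, 2.7, 0, 0], [-5.6, 2.7, 0, 0], [-5.6, 2.7, 0, 0]]
```

Call:
{"method": "step_arm", "body": {
  "targets": [
    [[-1.7,0.8,0,0],[-3.6,1.1,0,0],[-5.5,0.8,0,0],[-7.3,0.0,0,0],[-8.7,-1.3,0,0],[-9.6,-3.0,0,0],[-10.1,-4.9,0,0],[-10.0,-6.8,0,0],[-9.3,-8.6,0,0],[-8.1,-10.1,0,0]]
  ]
}}

```text
clock: 19.35
eef_pos: [0.5098, -0.1084, 0.1841]
orientation: [[0.946, 0.325, 0.002], [0.325, -0.946, 0.0], [0.002, 0.0, -1.0]]
contact_force: [8.1, 7.7, 5.7]
finger_gap: 0.0296
grasp_force: 26.8
```

Call:
{"method": "step_arm", "body": {
  "targets": [
    [[1.6,-1.1,0,0],[3.4,-1.7,0,0],[5.3,-1.7,0,0],[7.2,-1.2,0,0],[8.8,-0.2,0,0],[10.0,1.3,0,0],[10.8,3.1,0,0],[11.0,5.0,0,0],[10.6,6.8,0,0],[9.7,8.5,0,0]]
  ]
}}

```text
clock: 20.35
eef_pos: [0.6068, -0.022, 0.184]
orientation: [[0.946, 0.325, 0.002], [0.325, -0.946, 0.0], [0.002, 0.001, -1.0]]
contact_force: [-2.5, -1.2, 11.7]
finger_gap: 0.0294
grasp_force: 27.3
```

Call:
{"method": "step_arm", "body": {
  "targets": [
    [[-1.3,1.4,0,0],[-2.7,2.2,0,0],[-3.9,2.6,0,0],[-4.8,2.7,0,0],[-5.3,2.7,0,0],[-5.6,2.7,0,0],[-5.6,2.7,0,0],[-5.6,2.7,0,0],[-5.6,2.7,0,0],[-5.6,2.7,0,0]]
  ]
}}

```text
clock: 21.35
eef_pos: [0.5503, 0.0048, 0.184]
orientation: [[0.946, 0.326, 0.001], [0.326, -0.946, 0.001], [0.001, -0.0, -1.0]]
contact_force: [-1.1, 2.5, 10.3]
finger_gap: 0.0293
grasp_force: 27.2
```

Call:
{"method": "step_arm", "body": {
  "targets": [
    [[0,0,0,0],[0,0,0,0],[0,0,0,0],[0,0,0,0],[0,0,0,0],[0,0,0,0],[0,0,0,0],[0,0,0,0],[0,0,0,0],[0,0,0,0]]
  ]
}}

```text
clock: 22.35
eef_pos: [0.5503, 0.0049, 0.1841]
orientation: [[0.946, 0.326, 0.001], [0.326, -0.946, 0.001], [0.001, -0.0, -1.0]]
contact_force: [0.3, 2.5, 10.6]
finger_gap: 0.029
grasp_force: 27.2
```

```bash
python3 -c "
from h import *
print(tab('wrist'),tab('side'),tab('wrist'))"
```

```text
(22.35, 'wrist', 3270, -30.8, 21.4) (22.4, 'side', 29, 26.9, 109.5) (22.45, 'wrist', 3182, -28.6, 21.7)
```

Call:
{"method": "step_arm", "body": {
  "targets": [
    [[0,0,0,0],[0,0,0,0],[0,0,0,0],[0,0,0,0],[0,0,0,0],[0,0,0,0],[0,0,0,0],[0,0,0,0],[0,0,0,0],[0,0,0,0]]
  ]
}}

```text
clock: 23.5
eef_pos: [0.5503, 0.0049, 0.184]
orientation: [[0.946, 0.326, 0.001], [0.326, -0.946, 0.001], [0.001, -0.0, -1.0]]
contact_force: [-0.7, 3.2, 10.6]
finger_gap: 0.0295
grasp_force: 27.2
```

Run:
```python
from h import *
print(tab('wrist'))
w=tab('wrist');print(w)
from sim import *
from gen import gen
# nudge profiles: trapezoid peak p over n rows
for p in (3,4,5,6,7,8,9):
    for n in (2,4,6,8):
        inc=[p/2]+[p]*n+[p/2]
        T,A,W=sim([(.1,k) for k in inc]+[(.1,0)]*20,.0123,.0025,.001,np.radians(w[3]),0,0)
        print(p,n,round(A[-1],1),T[len(W)-np.argmax(W[::-1]>0)-1],end=' | ')
    print()
```

```text
(23.5, 'wrist', 3135, -17.6, 21.1)
(23.55, 'wrist', 2738, -17.3, 20.5)
3 2 -16.8 0.5600000000000004 | 3 4 -15.9 0.8700000000000007 | 3 6 -14.6 1.1549999999999974 | 3 8 -13.0 1.4249999999999916 | 
4 2 -16.2 0.6850000000000005 | 4 4 -14.2 1.0499999999999996 | 4 6 -11.6 1.3749999999999927 | 4 8 -8.7 1.6699999999999864 | 
5 2 -15.3 0.8050000000000006 | 5 4 -12.1 1.2099999999999962 | 5 6 -8.1 1.5599999999999887 | 5 8 -3.6 1.874999999999982 | 
6 2 -14.2 0.9200000000000007 | 6 4 -9.7 1.354999999999993 | 6 6 -4.2 1.7249999999999852 | 6 8 1.9 2.0549999999999784 | 
7 2 -13.0 1.0200000000000002 | 7 4 -7.0 1.4849999999999903 | 7 6 0.0 1.8699999999999821 | 7 8 7.8 2.209999999999975 | 
8 2 -11.6 1.1149999999999982 | 8 4 -4.2 1.5999999999999879 | 8 6 4.5 1.9999999999999793 | 8 8 13.9 2.349999999999972 | 
9 2 -10.2 1.1999999999999964 | 9 4 -1.3 1.7099999999999855 | 9 6 9.1 2.119999999999977 | 9 8 20.2 2.4749999999999694 |
```

```bash
python3 -c "
from gen import gen
gen(93.3,[3.5]+[7]*6+[3.5,0,0])"
```

```text
142.3 [[-0.4, 0.0, 0, 0], [-1.2, -0.2, 0, 0], [-1.9, -0.4, 0, 0], [-2.6, -0.8, 0, 0], [-3.3, -1.2, 0, 0], [-3.9, -1.7, 0, 0], [-4.5, -2.2, 0, 0], [-4.7, -2.5, 0, 0], [-4.7, -2.5, 0, 0], [-4.7, -2.5, 0, 0]]
```

Call:
{"method": "step_arm", "body": {
  "targets": [
    [[-0.4,0.0,0,0],[-1.2,-0.2,0,0],[-1.9,-0.4,0,0],[-2.6,-0.8,0,0],[-3.3,-1.2,0,0],[-3.9,-1.7,0,0],[-4.5,-2.2,0,0],[-4.7,-2.5,0,0],[-4.7,-2.5,0,0],[-4.7,-2.5,0,0]]
  ]
}}

```text
clock: 24.6
eef_pos: [0.5025, -0.0204, 0.184]
orientation: [[0.946, 0.325, -0.001], [0.325, -0.946, 0.0], [-0.001, -0.001, -1.0]]
contact_force: [-3.1, 2.7, 13.7]
finger_gap: 0.0297
grasp_force: 27.4
```

Call:
{"method": "step_arm", "body": {
  "targets": [
    [[0,0,0,0],[0,0,0,0],[0,0,0,0],[0,0,0,0],[0,0,0,0],[0,0,0,0],[0,0,0,0],[0,0,0,0],[0,0,0,0],[0,0,0,0]]
  ]
}}

```text
clock: 25.6
eef_pos: [0.5026, -0.0202, 0.184]
orientation: [[0.946, 0.326, -0.001], [0.326, -0.946, 0.001], [-0.001, -0.001, -1.0]]
contact_force: [-3.3, 2.9, 13.7]
finger_gap: 0.0298
grasp_force: 27.4
```

Run:
```python
from h import *
print(tab('wrist'))
w=tab('wrist');print(w)
p,d,ci=snap('wrist','w3.png')
# spout direction again from this view
C=cloud(d,ci);q=C[...,:2]-AX;rr=np.hypot(q[...,0],q[...,1])
sp=(d>0)&(rr>.145)&(rr<.165)&(C[...,2]>.06)&(C[...,2]<.13)&(q[...,0]>.1);Q=q[sp];e=Q@np.array([-np.sin(np.radians(SP)),np.cos(np.radians(SP))])
print('spout lateral mm',e.min()*1e3,e.max()*1e3,np.percentile(e,[2,98])*1e3)
m=[proj(ci,[*(AX+.105*np.array([np.cos(np.radians(SP)),np.sin(np.radians(SP))])),.12])];print(m)
```

```text
(25.6, 'wrist', 118, -5.6, 10.3)
(25.65, 'wrist', 249, -6.6, 11.2)Traceback (most recent call last):
  File "<stdin>", line 8, in <module>
    return umr_minimum(a, axis, None, out, keepdims, initial, where)
ValueError: zero-size array to reduction operation minimum which has no identity
```

View pics/w3.png

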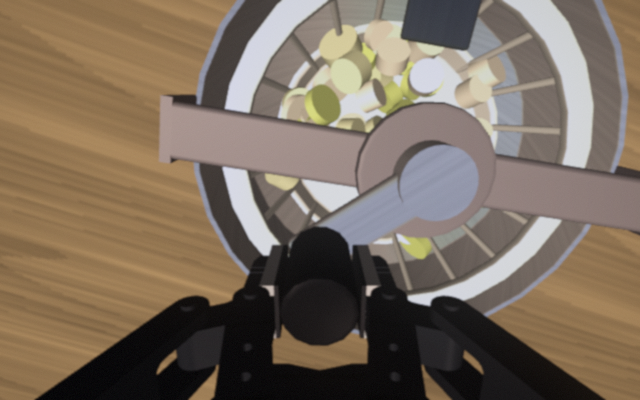

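The picture shows the tab at the top edge, about (443,22) and partly cut off, so I'll measure its tongue instead.

Run:
```python
from h import *
p,d,ci=snap('wrist');C=cloud(d,ci);q=C[...,:2]-AX;a=np.radians(SP)
f=q@np.array([np.cos(a),np.sin(a)]);l=q@np.array([-np.sin(a),np.cos(a)])
m=(d>0)&(p.max(2)<75)&(f>.06)&(f<.115)&(abs(l)<.04)&(C[...,2]>.11)&(C[...,2]<.14)
print(m.sum())
F=f[m];L=l[m]
X=[]
for lo in np.arange(.068,.112,.004):
    s=(F>=lo)&(F<lo+.004)
    if s.sum()>15:X.append((lo,*np.round(np.percentile(L[s],[2,98])*1e3,1),np.round(np.degrees(np.arctan2(np.mean(np.percentile(L[s],[2,98])),lo+.002)),1)))
for x in X:print(x)
S=snap('side','s3.png')
```

```text
2970
(np.float64(0.068), np.float64(-18.2), np.float64(18.8), np.float64(0.3))
(np.float64(0.07200000000000001), np.float64(-18.1), np.float64(18.9), np.float64(0.3))
(np.float64(0.07600000000000001), np.float64(-18.0), np.float64(19.1), np.float64(0.4))
(np.float64(0.08000000000000002), np.float64(-18.0), np.float64(19.3), np.float64(0.5))
(np.float64(0.08400000000000002), np.float64(-18.3), np.float64(18.7), np.float64(0.1))
(np.float64(0.08800000000000002), np.float64(-18.7), np.float64(5.2), np.float64(-4.3))
```

Call:
{"method": "step_arm", "body": {
  "targets": [
    [[0,0,0,0],[0,0,0,0],[0,0,0,0],[0,0,0,0],[0,0,0,0],[0,0,0,0],[0,0,0,0],[0,0,0,0]]
  ],
  "grip": -1
}}

```text
clock: 26.65
eef_pos: [0.5021, -0.0208, 0.1833]
orientation: [[0.946, 0.325, 0.0], [0.325, -0.946, -0.0], [0.0, 0.0, -1.0]]
contact_force: [-0.5, 0.1, -0.0]
finger_gap: 0.0852
grasp_force: 0.0
```

Call:
{"method": "step_arm", "body": {
  "targets": [
    [[0,0,1,0],[0,0,3,0],[0,0,6,0],[0,0,10,0],[0,0,14,0],[0,0,16,0],[0,0,17,0],[0,0,17,0],[0,0,17,0],[0,0,17,0]]
  ]
}}

```text
clock: 27.65
eef_pos: [0.5015, -0.0208, 0.3518]
orientation: [[0.946, 0.325, -0.002], [0.325, -0.946, 0.0], [-0.002, -0.001, -1.0]]
contact_force: [0.6, -0.2, -1.1]
finger_gap: 0.0859
grasp_force: 0.0
```

Run:
```python
from h import *
print(tab('wrist'),manip.sense()['dq'])
p,d,ci=snap('wrist','w4.png');C=cloud(d,ci);q=C[...,:2]-AX;a=np.radians(SP)
f=q@np.array([np.cos(a),np.sin(a)]);l=q@np.array([-np.sin(a),np.cos(a)])
sp=(d>0)&(f>.148)&(f<.17)&(abs(l)<.05)&(C[...,2]>.06)&(C[...,2]<.13)
m=(d>0)&(p.max(2)<75)&(f>.06)&(f<.115)&(abs(l)<.04)&(C[...,2]>.11)&(C[...,2]<.14)
for n,M in(('spout',sp),('tab',m)):print(n,M.sum(),np.percentile(l[M],[2,98])*1e3 if M.any() else 0)
print(tab('wrist'))
```

```text
(27.65, 'wrist', 869, -0.3, 20.9) [ 1.27924281e-04 -4.15067435e-05  1.55260485e-03 -6.02094490e-03
  1.11181381e-03  3.93960017e-03 -2.64618179e-04]
spout 0 0
tab 1891 [-17.83800745  18.66777608]
(27.75, 'wrist', 914, 0.1, 20.9)
```

View pics/w4.png

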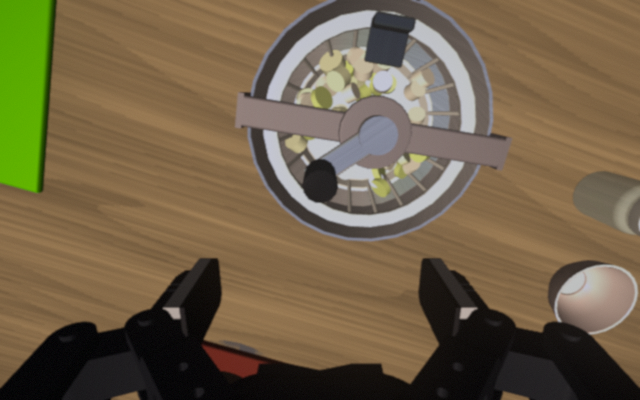

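The tab at (390,38) stands square to the bridge, at the spout and within about 0.5°. The knob at (320,180) is free and everything is at rest.

```bash
python3 -c "
from bench import manip
print(manip.job_done())"
```

```text
the job is handed in; nothing more can be done
None
```

The job is handed in: the basket spun at about 21–22 turns a minute (19–23 by the fitted model) for over 10 s, was stopped by the crank alone with the tab within about 0.5° of the spout, and was let go with everything at rest at about 28 s.

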